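Set a hat stretcher one size up: close it, then three turns

ROBOT

A 6-joint arm with a two-finger parallel gripper is mounted at the origin on the work surface. World frame = base frame: x ahead of the robot, y to its left, z up, the work surface at z = 0. Lengths are in m, angles in rad, forces in N, time in s.
With the tool pointing down it reaches from about 0.4 to 0.925 m from the base axis. Payload 3.4 kg.
Tool frame: the origin (TCP) lies at the very end of the fingers, on their centre line; the grasp point (between the pads) lies 19 mm behind it; z points along the fingers, y is the direction in which the jaws open and shut (so a half turn about z gives the same grasp; the last joint's range is limited). The gripper opens to 85 mm and grips with 20 to 120 N. Pads are 22 mm wide; open, the fingers measure 114 mm over their backs; the gripper's body (76 mm by 85 mm) begins 54 mm behind the grasp point. The pads swing forward as they close: fully open they stand 13 mm farther back than shut.
Start: joints at [-1.236, 0.307, 1.506, -0, 1.328, -0.073], TCP at [0.229, -0.528, 0.231] pointing down, gripper open.
Joint ranges: [-3.12, 3.12], [-1.05, 2.28], [0.14, 2.33], [-1.42, 4.57], [0.1, 2.73], [-2.68, 2.68]. Speed limits (rad/s): [2.57, 2.57, 3.14, 3.14, 3.14, 3.14].

INTERFACE

Orientations are given as a rotation vector (axis times angle).
In Python, from cell import telemetry, cams, workorder, spotter gives the robot as it stands.
- The arm moves only by the tool apply_moves, never from a script. Its argument "series" is a list that holds one entry, the list of rows, each a list of 7 numbers: the shift along the world's x, y, z in cm, then the turn, a rotation vector about the world's x, y, z in degrees, then the opening, from 0 (shut) to 1 (fully open). In form: [[[dx, dy, dz, wx, wy, wz, jaw], ...]]. A call has 1 to 20 rows; each row is the pose to reach, as a shift and turn from the pose measured when the call began; what a row does not reach only later rows make up. A row lasts 1/12 s, in which the tool goes at most 41.7 mm and 7.16 degrees, less where a joint would pass 70% of its speed; a pose out of reach is approached as far as the arm can. A call with a gripper value outside its range is refused whole. The fingers move at their own pace and stop on an object; the grip force is fixed at half the most. Time passes only in rows, so rows that repeat a pose let the fingers close. It gives the time, the measured TCP pose, the force and the opening at its end, in the units of the state.
- telemetry.read_state(): the state, without advancing time (a new reading comes with each control period).
- cams.get_image(name): name is "side" or "top" or "wrist"; returns the picture (420x560x3 uint8, red, green, blue); there is no depth.
- cams.camera_model(name): a dict with "mtx" (3x3 intrinsics, pixels), "T" (4x4, takes a point from camera to world coordinates). Camera axes: x right, y down, z forward; pixel columns grow to the right and rows downward; lengths in m; the calibration is good to about 2 mm. A picture is of the moment at which its call begins: read the wrist's pose just before it. camera_model takes no time and is no camera call; for the wrist camera it gives the pose at the moment of the call.
- workorder.hand_in(): hands the job in, once; it reports no verdict.
Trained networks look in the newest picture that a camera, given by its name, has taken for a name from the list of things; names that differ only in an ending like _2 or _b are one class to them, and where a whole thing is asked for, a point or a joint stands for the part that bears it (a point fixed in the world has none). Each returns a list of dicts, best first, with "score" (0 to 1); they miss things now and then, are a little off and sometimes report something else, mostly with a low value. They report only what shows in the picture. A call takes as long as a camera call.
- spotter.recognise(camera, thing): "location" ([column, row] in pixels, amid what is visible of it).
- spotter.tip_of(camera, thing): "location" ([column, row] in pixels: a listed point, or the origin of a listed thing).
The state is a dict: "t": time; "qpos": joint angles; "joint_velocities": joint speeds; "joint_efforts": joint torques, N m; "tcp_pos": TCP position; "tool_rot": TCP orientation; "ft_force": force on the tool from outside, world axes, zero at the start; "moment": the same for the moment, N m; "width": finger opening in m.
Only numpy, scipy, OpenCV 4.12 (cv2) and the standard library are available. Lean on these libraries where they do the work, as an engineer would, in place of code of your own. Each camera call takes 0.05 s, during which the arm holds its last target. There are 200 camera calls.

TASK

Set the milliner's hat stretcher to the first size, three turns of the crank out from closed. There is no scale on it, so first wind the crank anticlockwise (seen from above) until you feel the two wooden halves come gently together, without forcing it against the stop; then wind it clockwise exactly three full turns from there, let go of the crank and leave it standing. Leave the thread spool, the jar of pearls and the bead lid beside it where they stand.

Things in the scene. Friction and masses are not known exactly. Their poses are not given: they have to be found in the camera images.
- stretcher: Hat stretcher, screwed to the bench. An oval pale-wood head form, 194 x 156 mm, lies flat side up 127 mm above the bench between two dark cheeks on a 240 x 210 mm board. It is split across the middle into a near and a far half that move apart along this frame's x. Origin: underside of the board, straight below the crank's spindle; z is up. It starts a quarter turn to one turn open.
- crank: Steel crank on top of the stretcher, turning about the vertical spindle. Origin: on the spindle axis, 150 mm above the bench; x points along the arm (16 mm wide, top 160 mm above the bench) to the handle, 58 mm away. Clockwise from above opens, anticlockwise closes, about 1 mm of gap per turn, twelve turns in all. It stays where it is left. Over 25 N along its circle is forcing it.
- hub: The crank's hub, a steel boss 25 mm across on the spindle's end, under the arm. Origin as the crank's; its x axis lies along the unloaded arm. The arm springs against it by about 0.005 rad per N of push at the handle.
- handle (a point): Middle of the crank's upright wooden handle: a round sleeve 25 mm in diameter, 55 mm tall (163 to 218 mm above the bench), spinning freely on its pin, so a hand holding it need not turn. The point is 190 mm above the bench, 58 mm from the spindle axis. Turning takes a steady 3 to 6 N here; when the halves meet there is a firm stop, where each further mm costs about 3.5 N.
- half_near_edge (a point): Point on the near half: top of its flat split face, 60 mm to the +y side of the middle.
- half_far_edge (a point): The opposite point on the far half. The distance between the two points is the gap: zero when the halves meet.
- spool: Bystander: thread spool, 42 mm in diameter, 55 mm tall, standing beside the cradle. Origin under its centre.
- pearl_jar: Bystander: jar of pearls, 80 mm in diameter, 103 mm tall, beside the cradle. Origin under its centre.
- bead_lid: Bystander: shallow tin lid with loose pearls, 72 mm in diameter, 13 mm tall, on the robot's side of the cradle. Origin under its centre.

How it is judged:
On the way:
1. the halves have been wound together (less than a fiftieth of a turn short of the stop) (x of half_far_edge in the frame of half_near_edge below 2.13333e-05 m), for 0.2 s.
At the end, for the whole second after the job is handed in: The crank stands three full turns clockwise from where the halves met, give or take a tenth of a turn (gap 3.2 mm), at rest and released (x of half_far_edge in the frame of half_near_edge between 0.00309333 and 0.00330667 m and angular speed of crank below 0.1 rad/s); the robot touches nothing.
It fails at once if the crank is forced: pushed along its circle with more than 25 N at the handle (the arm springs 0.12 rad against its hub) (angle between the x axis of crank and the x axis of hub, either way round above 0.121 rad).
It fails at once if a bystander is pushed more than 15 mm or tipped (distance of any of spool, pearl_jar, bead_lid from where it was at the start of the episode above 0.015 m or angle between any of spool, pearl_jar, bead_lid's own z axis and vertical above 0.3 rad).
It also fails if it takes over 72 s, if anything falls off the work surface, if the arm or the gripper's body presses on something with over 40 N, if the wrist force passes 120 N, or if a joint passes its speed limit or range.

## Working session

There is one attempt and no reset: what is moved stays moved. The work goes in short steps, Python scripts to look and compute and a tool call to move; the robot and the scene stay as the last step left them, time stands still between calls to the robot, and variables do not carry over. Pictures are saved under pics/ and viewed, about 8 in all and at most 12, crops included, and the job is handed in when it is done.

Besides the shell and the picture viewer there is one more tool, called after "Call:" as a command line: name --argument value ..., lists and objects as JSON in quotes. apply_moves: Moves the arm, as the interface text tells. Its arguments: {"type":"object","properties":{"series":{"type":"array","items":{"type":"array","items":{"type":"array","items":{"type":"number"}}}}},"required":["series"]}

```bash
ls; mkdir -p pics
cat > h.py <<'E'
import numpy as np, cv2
from cell import telemetry, cams, workorder, spotter
def ray(cam,px):
    m=cams.camera_model(cam);K=np.array(m["mtx"]);T=np.array(m["T"])
    d=T[:3,:3]@np.linalg.solve(K,[px[0],px[1],1]);return T[:3,3],d
def at_z(cam,px,z):
    o,d=ray(cam,px);return o+d*(z-o[2])/d[2]
def tri(a,b):
    A=[];B=[]
    for o,d in(a,b):
        d=d/np.linalg.norm(d);P=np.eye(3)-np.outer(d,d);A.append(P);B.append(P@o)
    A=np.array(A);B=np.array(B);return np.linalg.solve(A.sum(0),B.sum(0))
def save(cam,fn):
    im=cams.get_image(cam);cv2.imwrite(fn,im[:,:,::-1]);return im
E
python3 - <<'E'
from h import *
ims=[save(c,f"pics/{c}0.png") for c in("top","side")]
cv2.imwrite("pics/both0.png",cv2.resize(np.vstack(ims),(560,840))[:, :, ::-1][:840])
print(telemetry.read_state())
for c in("top","side"):
    for n in("handle","crank","half_near_edge","half_far_edge","spool","pearl_jar","bead_lid","stretcher"):
        z={"handle":.19,"crank":.15,"half_near_edge":.127,"half_far_edge":.127}.get(n,0)
        for r in spotter.tip_of(c,n)[:1]: print(c,n,r,at_z(c,r["location"],z).round(4))
E
```

```text
pics
{'t': 0.1, 'qpos': array([-1.23553108e+00,  3.07475734e-01,  1.50758833e+00, -2.23851783e-05,
        1.32844517e+00, -7.34987354e-02]), 'joint_velocities': array([ 9.26201650e-04,  2.55539166e-05, -3.67101234e-03, -1.56987279e-03,
        5.61719217e-04, -2.04734177e-03]), 'joint_efforts': array([-6.19297025e-04, -4.58531320e+01, -2.52608192e+01, -1.60802911e-04,
        5.58000800e-03, -1.18590569e-05]), 'tcp_pos': array([ 0.22829795, -0.52700525,  0.23046886]), 'tool_rot': array([-3.07434584e+00, -6.37247289e-01,  4.26483522e-04]), 'ft_force': array([-0.05393754, -0.1969021 ,  0.79070706]), 'moment': array([-0.02212418, -0.03804669, -0.02720762]), 'width': 0.08558280147077081}
top handle {'location': [281.7, 216.4], 'score': 0.85} [0.4734 0.0572 0.19  ]
top crank {'location': [286.2, 191.2], 'score': 0.91} [0.5296 0.0472 0.15  ]
top half_near_edge {'location': [254.8, 193.8], 'score': 0.92} [0.5286 0.1112 0.127 ]
top half_far_edge {'location': [256.7, 191.3], 'score': 0.91} [0.5338 0.1073 0.127 ]
top spool {'location': [346.8, 189.4], 'score': 0.9} [ 0.5602 -0.0978  0.    ]
top pearl_jar {'location': [216.0, 202.5], 'score': 0.78} [0.5307 0.2059 0.    ]
top bead_lid {'location': [295.1, 275.0], 'score': 0.66} [0.3635 0.0246 0.    ]
top stretcher {'location': [278.6, 202.6], 'score': 0.97} [0.5298 0.061  0.    ]
side handle {'location': [319.1, 182.5], 'score': 0.75} [0.469  0.0561 0.19  ]
side crank {'location': [291.5, 191.0], 'score': 0.69} [0.5321 0.0458 0.15  ]
side half_near_edge {'location': [276.2, 220.1], 'score': 0.79} [0.5213 0.115  0.127 ]
side half_far_edge {'location': [272.8, 216.7], 'score': 0.79} [0.5327 0.1087 0.127 ]
side pearl_jar {'location': [250.2, 306.7], 'score': 0.71} [0.5163 0.2108 0.    ]
side bead_lid {'location': [374.9, 273.3], 'score': 0.87} [0.3673 0.0099 0.    ]
side stretcher {'location': [294.1, 257.6], 'score': 0.79} [0.5249 0.049  0.    ]
```

View pics/top0.png

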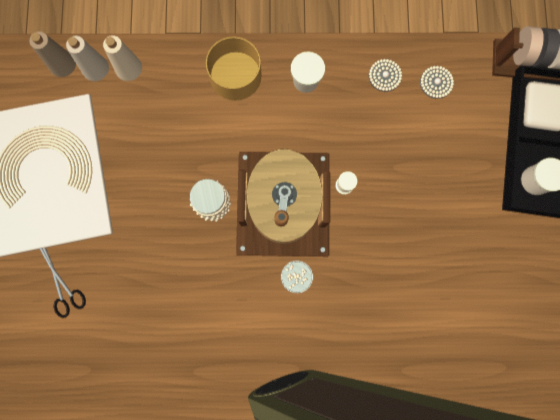

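View pics/side0.png

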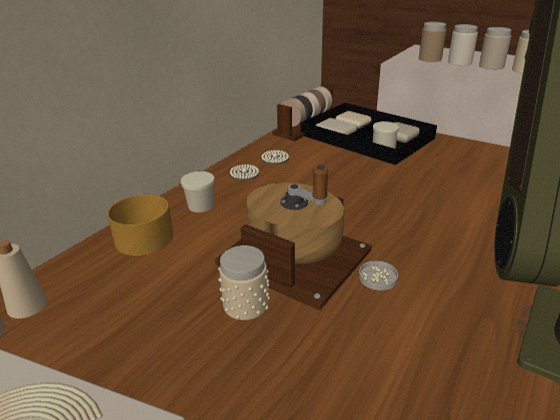

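Top: hub at about (285,193), handle at (282,216). Side: handle at (319,182). The two views put the spindle near (0.530, 0.047) and the handle near (0.472, 0.057), a radius of 58 mm, which matches the sizes given. Next I move above the handle.

Call:
apply_moves --series '[[[0,0,7,0,0,0,1],[0,0,7,0,0,0,1],[20,25,7,0,0,0,1],[20,25,7,0,0,0,1],[20,25,7,0,0,0,1],[20,25,7,0,0,0,1],[20,25,7,0,0,0,1],[20,25,7,0,0,0,1],[20,25,7,0,0,0,1],[20,25,7,0,0,0,1],[24.3,58.4,7,0,0,0,1],[24.3,58.4,7,0,0,0,1],[24.3,58.4,7,0,0,0,1],[24.3,58.4,7,0,0,0,1],[24.3,58.4,7,0,0,0,1],[24.3,58.4,7,0,0,0,1],[24.3,58.4,7,0,0,0,1],[24.3,58.4,7,0,0,0,1],[24.3,58.4,7,0,0,0,1],[24.3,58.4,7,0,0,0,1]]]'

```text
t: 2.57
tcp_pos: [0.4715, 0.0588, 0.3014]
tool_rot: [-3.074, -0.646, -0.0]
ft_force: [0.1, -0.7, -0.6]
width: 0.0855
```

Run:
```python
from h import *
s=telemetry.read_state();print(s["t"],s["tcp_pos"],s["tool_rot"],s["ft_force"],s["qpos"])
save("wrist","pics/w1.png")
for n,z in(("handle",.19),("crank",.15),("half_near_edge",.127),("half_far_edge",.127)):
    for r in spotter.tip_of("wrist",n)[:1]: print(n,r,at_z("wrist",r["location"],z).round(4))
```

```text
2.5667 [0.47154921 0.05879922 0.3013724 ] [-3.07436636e+00 -6.45891122e-01 -3.52260030e-04] [ 0.1236526  -0.65114405 -0.59271875] [3.50155060e-02 1.14937478e-01 1.58480082e+00 1.49470632e-04
 1.44165249e+00 1.19163738e+00]
handle {'location': [280.2, 209.0], 'score': 0.66} [0.471  0.0551 0.19  ]
crank {'location': [314.6, 150.7], 'score': 0.7} [0.5232 0.0431 0.15  ]
half_near_edge {'location': [257.0, 117.8], 'score': 0.75} [0.5284 0.1027 0.127 ]
half_far_edge {'location': [255.4, 118.3], 'score': 0.96} [0.5274 0.1038 0.127 ]
```

View pics/w1.png

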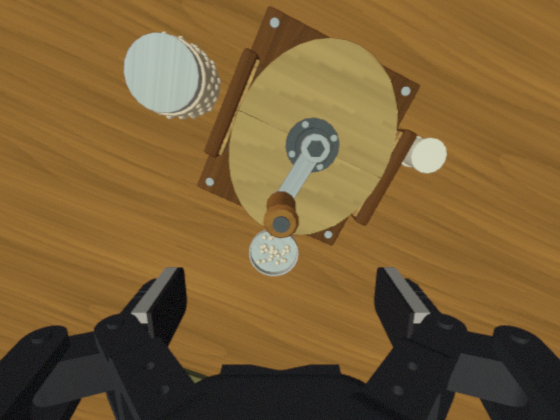

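The wrist view shows the handle top at (281,223), the hub nut at (316,149), and the open fingers on either side. I'll convert these pixels to positions.

Run:
```python
from h import *
print(at_z("wrist",(281,223),.218),at_z("wrist",(316,149),.165),at_z("wrist",(315,149),.16))
T=np.array(cams.camera_model("wrist")["T"]);print(T.round(3))
print(tri(ray("top",(281.7,216.4)),ray("side",(319.1,182.5))),tri(ray("top",(286.2,191.2)),ray("side",(291.5,191))))
```

```text
[0.46873041 0.05235582 0.218     ] [0.52582129 0.04407408 0.165     ] [0.52525992 0.04417662 0.16      ]
[[ 0.395 -0.88  -0.263  0.538]
 [-0.918 -0.379 -0.114  0.083]
 [ 0.001  0.287 -0.958  0.444]
 [ 0.     0.     0.     1.   ]]
[0.47136693 0.05632185 0.18982696] [0.53007511 0.0475709  0.15125718]
```

Call:
apply_moves --series '[[[-0.1,-0.4,0,0,0,0,1],[-0.1,-0.4,-3,0,0,0,1],[-0.1,-0.4,-5.5,0,0,0,1],[-0.1,-0.4,-8,0,0,0,1],[-0.1,-0.4,-10,0,0,0,1],[-0.1,-0.4,-11.5,0,0,0,1],[-0.1,-0.4,-12.8,0,0,0,1],[-0.1,-0.4,-12.8,0,0,0,1],[-0.1,-0.4,-12.8,0,0,0,0.6],[-0.1,-0.4,-12.8,0,0,0,0.4],[-0.1,-0.4,-12.8,0,0,0,0.3],[-0.1,-0.4,-12.8,0,0,0,0.2],[-0.1,-0.4,-12.8,0,0,0,0.1],[-0.1,-0.4,-12.8,0,0,0,0.1],[-0.1,-0.4,-12.8,0,0,0,0.1],[-0.1,-0.4,-12.8,0,0,0,0.1]]]'

```text
t: 4.15
tcp_pos: [0.47, 0.0518, 0.1743]
tool_rot: [-3.076, -0.634, -0.0]
ft_force: [-3.3, 4.2, 5.9]
width: 0.0237
```

Run:
```python
from h import *
s=telemetry.read_state();print(s["t"],s["tcp_pos"],s["ft_force"],s["width"],s["moment"])
save("wrist","pics/w2.png")
```

```text
4.15 [0.46999145 0.05179704 0.17427302] [-3.34944749  4.19218536  5.89844326] 0.023725494154271252 [ 0.52012589  0.44859668 -0.00148887]
```

View pics/w2.png

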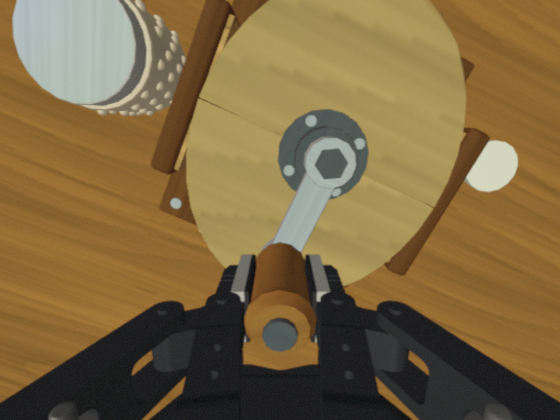

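The handle sits between the pads, with its top at (281,335) and the nut at (331,163). I'll refine the spindle position and generate arc rows.

```bash
cat > arc.py <<'E'
import sys,numpy as np
def rows(phi0,step,n,R=5.8,start=None):
    # phi0 deg: handle direction now; step deg/row, + = anticlockwise
    out=[]
    for i in range(1,n+1):
        a=np.radians(phi0+step*i);b=np.radians(phi0)
        out.append([round(R*(np.cos(a)-np.cos(b)),2),round(R*(np.sin(a)-np.sin(b)),2),0,0,0,0,0.1])
    return out
if __name__=="__main__":
    print(str([rows(float(sys.argv[1]),float(sys.argv[2]),int(sys.argv[3]))]).replace("0.0,","0,"))
E
python3 - <<'E'
from h import *
for z in(.16,.165,.17): 
    c=at_z("wrist",(331,163),z); d=np.array([.470,.0518])-c[:2]; print(c, np.degrees(np.arctan2(d[1],d[0])),np.linalg.norm(d))
# split line points on wood top
a=at_z("wrist",(200,98),.127);b=at_z("wrist",(435,207),.127);print(a,b)
print(at_z("wrist",(280,335),.218))
E
python3 arc.py 172.5 4 10
```

```text
[0.52639743 0.04854914 0.16      ] 176.70100717650504 0.056491045144653015
[0.5267154  0.04954579 0.165     ] 177.723922893015 0.056760179635955796
[0.52703337 0.05054245 0.17      ] 178.73686456599182 0.057047231730118754
[0.52796978 0.12511655 0.127     ] [ 0.52529522 -0.02862709  0.127     ]
[0.46645503 0.0498429  0.218     ]
[[[np.float64(-0.04), np.float64(-0.4), 0, 0, 0, 0, 0.1], [np.float64(-0.05), np.float64(-0.81), 0, 0, 0, 0, 0.1], [np.float64(-0.03), np.float64(-1.21), 0, 0, 0, 0, 0.1], [np.float64(0.01), np.float64(-1.61), 0, 0, 0, 0, 0.1], [np.float64(0.09), np.float64(-2.01), 0, 0, 0, 0, 0.1], [np.float64(0.19), np.float64(-2.4), 0, 0, 0, 0, 0.1], [np.float64(0.32), np.float64(-2.79), 0, 0, 0, 0, 0.1], [np.float64(0.47), np.float64(-3.16), 0, 0, 0, 0, 0.1], [np.float64(0.65), np.float64(-3.52), 0, 0, 0, 0, 0.1], [np.float64(0.86), np.float64(-3.87), 0, 0, 0, 0, 0.1]]]
```

Call:
apply_moves --series '[[[-0.03,-0.41,0,0,0,0,0.1],[-0.03,-0.81,0,0,0,0,0.1],[0,-1.21,0,0,0,0,0.1],[0.05,-1.61,0,0,0,0,0.1],[0.14,-2.01,0,0,0,0,0.1],[0.25,-2.4,0,0,0,0,0.1],[0.38,-2.78,0,0,0,0,0.1],[0.55,-3.15,0,0,0,0,0.1],[0.74,-3.5,0,0,0,0,0.1],[0.95,-3.84,0,0,0,0,0.1]]]'

```text
t: 5.03
tcp_pos: [0.4811, 0.0156, 0.1745]
tool_rot: [-3.072, -0.632, -0.007]
ft_force: [3.9, 8.9, -3.7]
width: 0.0239
```

```bash
cat > st.py <<'E'
from h import *
import sys
c=np.array([float(sys.argv[1]),float(sys.argv[2])])
s=telemetry.read_state();p=s["tcp_pos"];f=s["ft_force"];d=p[:2]-c;r=np.linalg.norm(d);u=d/r;t=np.array([-u[1],u[0]])
print("t",s["t"],"p",p.round(4),"F",f.round(1),"w",round(s["width"],4),"phi",np.degrees(np.arctan2(d[1],d[0])).round(1),"r",r.round(4),"Frad",(f[:2]@u).round(1),"Ftan_ccw",(f[:2]@t).round(1))
E
python3 st.py .528 .046
```

```text
t 5.0333 p [0.4811 0.0156 0.1745] F [ 3.9  8.9 -3.7] w 0.0239 phi -147.0 r 0.0559 Frad -8.1 Ftan_ccw -5.4
```

```bash
sed -i 's/round(R/round(float(R/g; s/cos(b)),2)/cos(b))),2)/; s/sin(b)),2)/sin(b))),2)/' arc.py; python3 arc.py -147 5 12
```

```text
[[[0.29, -0.41, 0, 0, 0, 0, 0.1], [0.62, -0.8, 0, 0, 0, 0, 0.1], [0.98, -1.15, 0, 0, 0, 0, 0.1], [1.37, -1.47, 0, 0, 0, 0, 0.1], [1.79, -1.76, 0, 0, 0, 0, 0.1], [2.23, -2.01, 0, 0, 0, 0, 0.1], [2.69, -2.22, 0, 0, 0, 0, 0.1], [3.17, -2.39, 0, 0, 0, 0, 0.1], [3.66, -2.51, 0, 0, 0, 0, 0.1], [4.16, -2.6, 0, 0, 0, 0, 0.1], [4.66, -2.64, 0, 0, 0, 0, 0.1], [5.17, -2.63, 0, 0, 0, 0, 0.1]]]
```

Call:
apply_moves --series '[[[0.29,-0.41,0,0,0,0,0.1],[0.62,-0.8,0,0,0,0,0.1],[0.98,-1.15,0,0,0,0,0.1],[1.37,-1.47,0,0,0,0,0.1],[1.79,-1.76,0,0,0,0,0.1],[2.23,-2.01,0,0,0,0,0.1],[2.69,-2.22,0,0,0,0,0.1],[3.17,-2.39,0,0,0,0,0.1]]]'

```text
t: 5.7
tcp_pos: [0.5115, -0.0058, 0.1742]
tool_rot: [-3.067, -0.631, -0.004]
ft_force: [-1.9, 8.8, 0.5]
width: 0.0238
```

```bash
python3 st.py .528 .046
python3 - <<'E'
import numpy as np
from scipy.optimize import least_squares
P=np.array([[.470,.0518],[.4811,.0156],__import__("cell").telemetry.read_state()["tcp_pos"][:2]])
r=least_squares(lambda c:np.linalg.norm(P-c,axis=1)-.058,[.528,.046]);print(r.x,r.fun)
E
```

```text
t 5.7 p [ 0.5115 -0.0058  0.1742] F [-1.9  8.8  0.5] w 0.0238 phi -107.7 r 0.0543 Frad -7.8 Ftan_ccw -4.5
[0.52794911 0.0498411 ] [-1.77912737e-05  2.83738498e-05 -1.80855389e-05]
```

```bash
cat > gap.py <<'E'
from h import *
from scipy.spatial.transform import Rotation as Rn
from scipy.ndimage import map_coordinates
def prof(fn,T,K,ylo,yhi):
    im=cv2.cvtColor(cv2.imread(fn),cv2.COLOR_BGR2GRAY).astype(float)
    ys=np.arange(ylo,yhi,.0005);xs=np.arange(-.008,.008,.0001)
    out=[]
    for y in ys:
        X=.5266+.0175*(y-.048)+xs
        P=np.c_[X,np.full_like(X,y),np.full_like(X,.127),np.ones_like(X)]@np.linalg.inv(T).T
        q=P[:,:3]@K.T; q=q[:,:2]/q[:,2:]
        out.append(map_coordinates(im,[q[:,1],q[:,0]],order=1,mode="nearest"))
    out=np.array(out);return xs,ys,out
def measure(fn,T,K,ylo,yhi):
    xs,ys,o=prof(fn,T,K,ylo,yhi)
    res=[];pos=[]
    for k in range(0,len(o)-7,8):
        p=o[k:k+8].mean(0); i=np.argmin(np.where(abs(xs)<.005,p,999)); w=slice(max(i-20,0),i+21)
        pp=p[w];base=(pp[:5].mean()+pp[-5:].mean())/2
        res.append(((base-pp)/base).clip(0).sum()*.1);pos.append(xs[i]*1e3)
    return np.median(res),np.std(res),np.round(res,2),np.round(pos,1)
def TT(p,r):
    M=np.eye(4);M[:3,:3]=Rn.from_rotvec(r).as_matrix();M[:3,3]=p;return M
E
cat > look.py <<'E'
from gap import *
import sys
s=telemetry.read_state();m=cams.camera_model("wrist");K=np.array(m["mtx"]);T=np.array(m["T"])
save("wrist",sys.argv[1]);np.save(sys.argv[1][:-3]+"npy",T);np.save("X.npy",np.linalg.inv(TT(s["tcp_pos"],s["tool_rot"]))@T)
for y in((.085,.12),(-.02,.015)): print(y,*measure(sys.argv[1],T,K,*y))
E
python3 look.py pics/w3.png
python3 - <<'E'
from gap import *
K=np.array(cams.camera_model("wrist")["mtx"])
print(K[0,0])
T=TT([.46999,.051797,.17427],[-3.076,-.634,0])@np.load("X.npy")
for y in((.085,.12),(-.02,.015)): print(y,*measure("pics/w2.png",T,K,*y))
a=cv2.imread("pics/w2.png")[80:220,180:460];b=cv2.imread("pics/w3.png")[:300]
b=cv2.resize(b,None,fx=1,fy=1);c=np.zeros((580,560,3),np.uint8);c[:280]=cv2.resize(a,(560,280));c[280:580]=b;cv2.imwrite("pics/c3.png",c)
E
```

```text
(0.085, 0.12) 0.025684871068568683 0.003575063673933897 [0.03 0.02 0.03 0.02 0.03 0.03 0.02 0.02] [2.7 2.8 3.  2.5 3.4 2.4 3.3 3.1]
(-0.02, 0.015) 0.04719540228704483 0.017666653062517718 [0.05 0.05 0.05 0.04 0.09 0.04 0.04 0.04] [0.4 0.6 0.7 1.7 1.3 1.8 1.9 1.8]
320.75313692305616
(0.085, 0.12) 0.08234738887888547 0.0567214318502759 [0.08 0.07 0.07 0.06 0.08 0.14 0.17 0.23] [0.2 0.1 0.1 0.2 0.4 0.3 0.2 0.2]
(-0.02, 0.015) 0.11569522770020699 0.03974704871587407 [0.07 0.07 0.06 0.08 0.15 0.15 0.15 0.16] [-0.1 -0.1 -0.1 -0.   0.1 -0.   0.2  0.2]
```

View pics/c3.png

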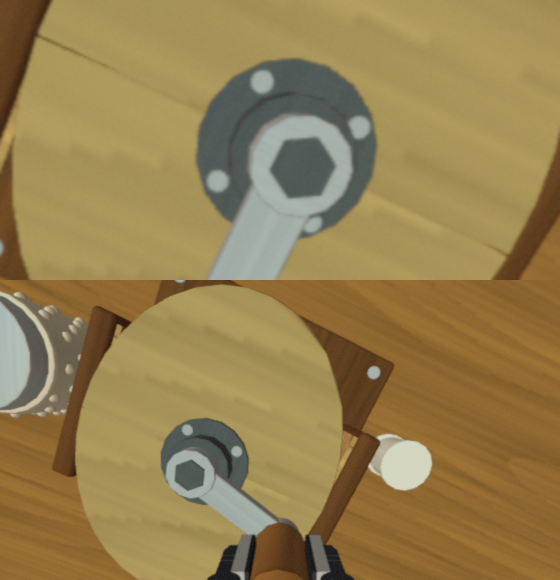

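The split line was visible before (top half of the crop) and is barely visible now, so the stop is close. I continue in small force-checked steps.

Call:
apply_moves --series '[[[0.24,-0.06,0,0,0,0,0.1],[0.48,-0.12,0,0,0,0,0.1],[0.48,-0.12,0,0,0,0,0.1],[0.48,-0.12,0,0,0,0,0.1]]]'

```text
t: 6.08
tcp_pos: [0.517, -0.0069, 0.1742]
tool_rot: [-3.067, -0.631, -0.004]
ft_force: [-3.3, 2.2, 1.8]
width: 0.0238
```

```bash
python3 st.py .528 .0498
```

```text
t 6.0833 p [ 0.517  -0.0069  0.1742] F [-3.3  2.2  1.8] w 0.0238 phi -101.0 r 0.0578 Frad -1.5 Ftan_ccw -3.7
```

Call:
apply_moves --series '[[[0.24,-0.04,0,0,0,0,0.1],[0.48,-0.07,0,0,0,0,0.1],[0.48,-0.07,0,0,0,0,0.1]]]'

```text
t: 6.33
tcp_pos: [0.5215, -0.0076, 0.1742]
tool_rot: [-3.067, -0.631, -0.004]
ft_force: [-3.4, 1.9, 1.4]
width: 0.0236
```

```bash
python3 st.py .528 .0498
```

```text
t 6.3333 p [ 0.5215 -0.0076  0.1742] F [-3.4  1.9  1.4] w 0.0236 phi -96.5 r 0.0578 Frad -1.5 Ftan_ccw -3.6
```

Call:
apply_moves --series '[[[0.24,-0.02,0,0,0,0,0.1],[0.48,-0.03,0,0,0,0,0.1],[0.48,-0.03,0,0,0,0,0.1]]]'

```text
t: 6.58
tcp_pos: [0.5263, -0.0079, 0.1743]
tool_rot: [-3.067, -0.631, -0.003]
ft_force: [-2.7, 2.4, 1.8]
width: 0.0238
```

```bash
python3 st.py .528 .0498
```

```text
t 6.5833 p [ 0.5263 -0.0079  0.1743] F [-2.7  2.4  1.8] w 0.0238 phi -91.7 r 0.0577 Frad -2.3 Ftan_ccw -2.8
```

Call:
apply_moves --series '[[[0.24,0,0,0,0,0,0.1],[0.48,0,0,0,0,0,0.1],[0.48,0,0,0,0,0,0.1]]]'

```text
t: 6.83
tcp_pos: [0.5311, -0.0079, 0.1743]
tool_rot: [-3.067, -0.63, -0.003]
ft_force: [-4.3, 2.4, 2.0]
width: 0.0234
```

Call:
apply_moves --series '[[[0.24,0.02,0,0,0,0,0.1],[0.48,0.04,0,0,0,0,0.1],[0.48,0.04,0,0,0,0,0.1]]]'

```text
t: 7.08
tcp_pos: [0.5359, -0.0075, 0.1742]
tool_rot: [-3.067, -0.631, -0.002]
ft_force: [-4.8, 2.7, 2.3]
width: 0.0239
```

Call:
apply_moves --series '[[[0.24,0.04,0,0,0,0,0.1],[0.47,0.09,0,0,0,0,0.1],[0.47,0.09,0,0,0,0,0.1]]]'

```text
t: 7.33
tcp_pos: [0.5406, -0.0067, 0.1743]
tool_rot: [-3.067, -0.631, -0.002]
ft_force: [-4.1, 1.6, 2.0]
width: 0.0238
```

Call:
apply_moves --series '[[[0.24,0.06,0,0,0,0,0.1],[0.48,0.13,0,0,0,0,0.1],[0.48,0.13,0,0,0,0,0.1]]]'

```text
t: 7.58
tcp_pos: [0.5453, -0.0054, 0.1743]
tool_rot: [-3.067, -0.631, -0.002]
ft_force: [-4.3, 1.4, 2.0]
width: 0.0238
```

```bash
python3 st.py .528 .0498; python3 look.py pics/w4.png; python3 arc.py -72.5 4.8 10
```

```text
t 7.5833 p [ 0.5453 -0.0054  0.1743] F [-4.3  1.4  2. ] w 0.0238 phi -72.5 r 0.0578 Frad -2.6 Ftan_ccw -3.7
(0.085, 0.12) 0.023453372477384875 0.005751156149255219 [0.02 0.03 0.03 0.02 0.02 0.03 0.02 0.02] [2.6 2.9 2.  2.9 3.  2.9 3.  2.9]
(-0.02, 0.015) 0.03804570498692424 0.17542072558685312 [0.05 0.02 0.02 0.01 0.   0.32 0.52 0.11] [ 4.5  5.   5.   5.  -2.6 -4.9 -1.5 -3.3]
[[[0.46, 0.17, 0, 0, 0, 0, 0.1], [0.9, 0.37, 0, 0, 0, 0, 0.1], [1.32, 0.61, 0, 0, 0, 0, 0.1], [1.72, 0.88, 0, 0, 0, 0, 0.1], [2.1, 1.19, 0, 0, 0, 0, 0.1], [2.45, 1.52, 0, 0, 0, 0, 0.1], [2.77, 1.89, 0, 0, 0, 0, 0.1], [3.06, 2.28, 0, 0, 0, 0, 0.1], [3.31, 2.69, 0, 0, 0, 0, 0.1], [3.53, 3.13, 0, 0, 0, 0, 0.1]]]
```

View pics/w4.png

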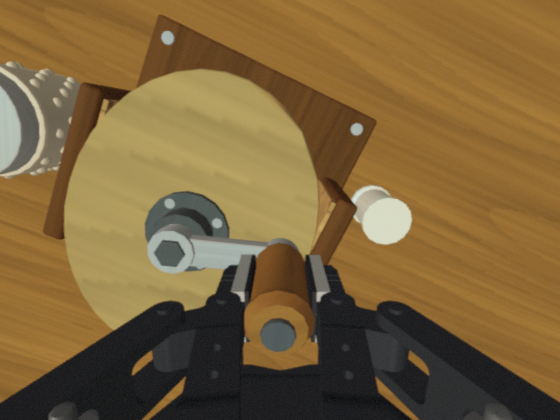

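The camera's slant hides the slit from here. The sleeve spins freely, so I yaw the hand 84° about the handle, which puts the camera above the split line, and estimate the gap that is left.

Call:
apply_moves --series '[[[0,0,0,0,0,6,0.1],[0,0,0,0,0,12,0.1],[0,0,0,0,0,18,0.1],[0,0,0,0,0,24,0.1],[0,0,0,0,0,30,0.1],[0,0,0,0,0,36,0.1],[0,0,0,0,0,42,0.1],[0,0,0,0,0,48,0.1],[0,0,0,0,0,54,0.1],[0,0,0,0,0,60,0.1],[0,0,0,0,0,66,0.1],[0,0,0,0,0,72,0.1],[0,0,0,0,0,78,0.1],[0,0,0,0,0,84,0.1],[0,0,0,0,0,84,0.1]]]'

```text
t: 8.88
tcp_pos: [0.5442, -0.0045, 0.174]
tool_rot: [-1.851, -2.525, 0.009]
ft_force: [-5.3, 4.4, 2.8]
width: 0.0235
```

```bash
python3 st.py .528 .0498; python3 look.py pics/w5.png
python3 - <<'E'
from gap import *
K=np.array(cams.camera_model("wrist")["mtx"])
T2=TT([.46999,.051797,.17427],[-3.076,-.634,0])@np.load("X.npy");T5=np.load("pics/w5.npy");print(T5[:3,3])
t=[]
for fn,T in(("pics/w2.png",T2),("pics/w5.png",T5)):
    xs,ys,o=prof(fn,T,K,.07,.115); print(fn,o[10:70].mean(0)[::5].round(0)); t.append(cv2.resize(o.clip(0,255).astype(np.uint8),(640,280)))
cv2.imwrite("pics/c5.png",np.vstack(t))
E
```

```text
t 8.8833 p [ 0.5442 -0.0045  0.174 ] F [-5.3  4.4  2.8] w 0.0235 phi -73.3 r 0.0566 Frad -5.7 Ftan_ccw -3.8
(0.085, 0.12) 0.1252844316974162 0.05108268502337249 [0.09 0.02 0.09 0.16 0.15 0.11 0.16 0.2 ] [-0.3  2.7 -0.2 -0.2 -0.2 -0.3 -0.1 -0.1]
(-0.02, 0.015) 0.057938217788294236 0.0522700299036327 [0.06 0.07 0.05 0.06 0.12 0.03 0.04 0.2 ] [-0.5 -0.5 -0.7 -0.6 -0.2  1.2  1.1  0.9]
[0.52383535 0.06408282 0.31736028]
pics/w2.png [154. 153. 153. 152. 152. 152. 151. 151. 151. 151. 152. 152. 152. 150.
 148. 144. 142. 144. 145. 146. 146. 146. 146. 147. 148. 149. 150. 151.
 152. 153. 153. 152.]
pics/w5.png [146. 146. 146. 146. 145. 145. 145. 145. 145. 145. 145. 146. 146. 145.
 141. 134. 133. 138. 139. 140. 140. 140. 140. 141. 141. 142. 143. 144.
 145. 145. 145. 145.]
```

View pics/c5.png

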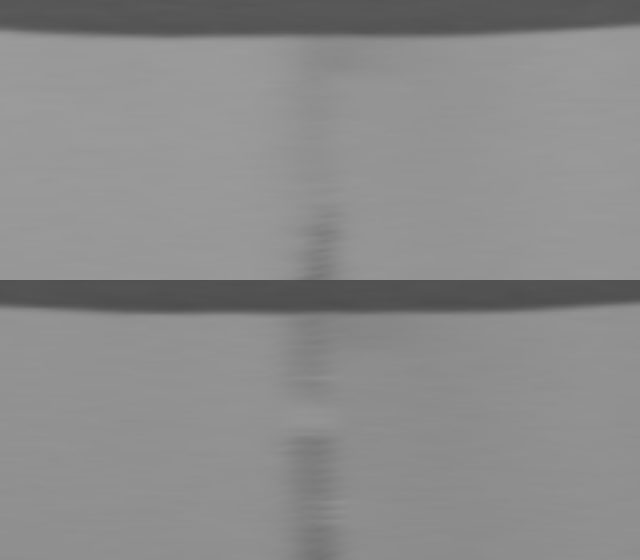

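The slit is still faintly visible. Its integrated darkness of about 0.09 mm is a lower bound on the gap, so at least 30° of turn remain. I go 22° in one call, then return to small steps.

```bash
python3 arc.py -73 3.1 7;for p in -51 -45.7 -40.4 -35 -29.7 -24.4; do python3 arc.py $p 2.65 2; done
```

```text
[[[0.3, 0.1, 0, 0, 0, 0, 0.1], [0.59, 0.22, 0, 0, 0, 0, 0.1], [0.87, 0.35, 0, 0, 0, 0, 0.1], [1.15, 0.49, 0, 0, 0, 0, 0.1], [1.42, 0.65, 0, 0, 0, 0, 0.1], [1.68, 0.83, 0, 0, 0, 0, 0.1], [1.93, 1.02, 0, 0, 0, 0, 0.1]]]
[[[0.2, 0.17, 0, 0, 0, 0, 0.1], [0.4, 0.36, 0, 0, 0, 0, 0.1]]]
[[[0.19, 0.19, 0, 0, 0, 0, 0.1], [0.37, 0.39, 0, 0, 0, 0, 0.1]]]
[[[0.17, 0.21, 0, 0, 0, 0, 0.1], [0.33, 0.42, 0, 0, 0, 0, 0.1]]]
[[[0.15, 0.22, 0, 0, 0, 0, 0.1], [0.29, 0.45, 0, 0, 0, 0, 0.1]]]
[[[0.13, 0.24, 0, 0, 0, 0, 0.1], [0.24, 0.48, 0, 0, 0, 0, 0.1]]]
[[[0.11, 0.25, 0, 0, 0, 0, 0.1], [0.2, 0.5, 0, 0, 0, 0, 0.1]]]
```

Call:
apply_moves --series '[[[0.3,0.1,0,0,0,0,0.1],[0.59,0.22,0,0,0,0,0.1],[0.87,0.35,0,0,0,0,0.1],[1.15,0.49,0,0,0,0,0.1],[1.42,0.65,0,0,0,0,0.1],[1.68,0.83,0,0,0,0,0.1],[1.93,1.02,0,0,0,0,0.1],[1.93,1.02,0,0,0,0,0.1]]]'

```text
t: 9.6
tcp_pos: [0.5632, 0.0058, 0.174]
tool_rot: [-1.855, -2.521, 0.01]
ft_force: [-5.0, 1.9, 2.1]
width: 0.0235
```

```bash
python3 st.py .528 .0498; python3 look.py pics/w6.png
python3 - <<'E'
from gap import *
K=np.array(cams.camera_model("wrist")["mtx"])
T=np.load("pics/w6.npy");print(T[:3,3]);xs,ys,o=prof("pics/w6.png",T,K,.07,.115); print(o[10:70].mean(0)[::5].round(0))
E
```

```text
t 9.6 p [0.5632 0.0058 0.174 ] F [-5.   1.9  2.1] w 0.0235 phi -51.3 r 0.0563 Frad -4.6 Ftan_ccw -2.7
(0.085, 0.12) 0.024445717204517246 0.004429365315730719 [0.02 0.02 0.03 0.03 0.03 0.02 0.02 0.02] [2.7 2.8 3.  3.1 3.5 2.6 3.  3.5]
(-0.02, 0.015) 0.0896810308437751 0.04050328027066867 [0.04 0.04 0.05 0.05 0.13 0.13 0.13 0.13] [1.2 1.2 0.6 1.2 0.5 0.6 0.6 0.9]
[0.54312464 0.07447571 0.31728139]
[148. 148. 147. 147. 147. 147. 147. 147. 147. 147. 147. 148. 148. 147.
 146. 144. 143. 142. 141. 142. 142. 142. 142. 142. 143. 144. 145. 146.
 146. 147. 147. 147.]
```

Call:
apply_moves --series '[[[0.1,0.08,0,0,0,5,0.1],[0.2,0.17,0,0,0,10,0.1],[0.4,0.36,0,0,0,16,0.1],[0.4,0.36,0,0,0,19,0.1],[0.4,0.36,0,0,0,19,0.1]]]'

```text
t: 10.07
tcp_pos: [0.5667, 0.0092, 0.174]
tool_rot: [-1.411, -2.795, 0.014]
ft_force: [-5.5, 0.6, 3.0]
width: 0.0238
```

```bash
cat > lk.py <<'E'
from gap import *
import sys,os
os.system("python3 st.py .528 .0498")
m=cams.camera_model("wrist");K=np.array(m["mtx"]);T=np.array(m["T"]);fn=sys.argv[1];save("wrist",fn);np.save(fn[:-3]+"npy",T)
print("cam",T[:3,3].round(4));xs,ys,o=prof(fn,T,K,.07,.115); print(o[10:70].mean(0)[40:120:4].round(0)); print(*measure(fn,T,K,.08,.115)[2:])
E
python3 lk.py pics/w7.png
```

```text
t 10.0667 p [0.5667 0.0092 0.174 ] F [-5.5  0.6  3. ] w 0.0238 phi -46.4 r 0.0561 Frad -4.2 Ftan_ccw -3.6
this script no longer has the robotException ignored in: <_io.TextIOWrapper mode='rw' encoding='UTF-8'>
Traceback (most recent call last):
BrokenPipeError: [Errno 32] Broken pipe
```

```bash
sed -i '/os.system/d' lk.py; python3 lk.py pics/w7.png
```

```text
cam [0.5251 0.0676 0.3173]
[148. 148. 148. 148. 149. 149. 148. 147. 141. 134. 135. 140. 142. 143.
 143. 143. 143. 143. 143. 143.]
[0.16 0.13 0.05 0.03 0.14 0.15 0.18 0.18] [-0.3 -0.2 -0.1  3.1 -0.2 -0.2 -0.1 -0.2]
```

The slit shows again (integral about 0.12 mm net) when viewed from straight above, so it is still open by at least 30°. I go 16° and keep the camera over the split line.

```bash
python3 arc.py -46.4 3.2 5; python3 arc.py -30.4 3.2 5;python3 arc.py -14.4 3.2 5; python3 arc.py 1.6 3.2 5
```

```text
[[[0.23, 0.23, 0, 0, 0, 0, 0.1], [0.44, 0.47, 0, 0, 0, 0, 0.1], [0.64, 0.73, 0, 0, 0, 0, 0.1], [0.83, 0.99, 0, 0, 0, 0, 0.1], [1.0, 1.27, 0, 0, 0, 0, 0.1]]]
[[[0.16, 0.28, 0, 0, 0, 0, 0.1], [0.3, 0.58, 0, 0, 0, 0, 0.1], [0.42, 0.88, 0, 0, 0, 0, 0.1], [0.53, 1.18, 0, 0, 0, 0, 0.1], [0.62, 1.49, 0, 0, 0, 0, 0.1]]]
[[[0.07, 0.32, 0, 0, 0, 0, 0.1], [0.13, 0.64, 0, 0, 0, 0, 0.1], [0.16, 0.96, 0, 0, 0, 0, 0.1], [0.18, 1.28, 0, 0, 0, 0, 0.1], [0.18, 1.6, 0, 0, 0, 0, 0.1]]]
[[[-0.02, 0.32, 0, 0, 0, 0, 0.1], [-0.05, 0.65, 0, 0, 0, 0, 0.1], [-0.11, 0.96, 0, 0, 0, 0, 0.1], [-0.18, 1.28, 0, 0, 0, 0, 0.1], [-0.27, 1.59, 0, 0, 0, 0, 0.1]]]
```

Call:
apply_moves --series '[[[0.23,0.23,0,0,0,3,0.1],[0.45,0.47,0,0,0,6,0.1],[0.66,0.72,0,0,0,9,0.1],[0.85,0.98,0,0,0,12,0.1],[1.0,1.26,0,0,0,14,0.1],[1.0,1.26,0,0,0,14,0.1]]]'

```text
t: 10.62
tcp_pos: [0.5762, 0.0214, 0.174]
tool_rot: [-1.06, -2.947, 0.017]
ft_force: [-6.9, -0.6, 3.4]
width: 0.0236
```

```bash
python3 st.py .528 .0498; python3 lk.py pics/w8.png
```

```text
t 10.6167 p [0.5762 0.0214 0.174 ] F [-6.9 -0.6  3.4] w 0.0236 phi -30.5 r 0.0559 Frad -5.6 Ftan_ccw -4.0
cam [0.5217 0.0682 0.3173]
[149. 150. 150. 150. 150. 150. 150. 149. 147. 144. 143. 144. 144. 144.
 144. 144. 145. 144. 145. 145.]
[0.07 0.06 0.05 0.05 0.02 0.04 0.07 0.08] [ 0.1 -0.1 -0.1 -0.2  2.7 -0.5 -0.3 -0.3]
```

Call:
apply_moves --series '[[[0.13,0.24,0,0,0,0,0.1],[0.25,0.48,0,0,0,0,0.1],[0.25,0.48,0,0,0,0,0.1]]]'

```text
t: 10.92
tcp_pos: [0.5782, 0.0254, 0.1739]
tool_rot: [-1.061, -2.946, 0.02]
ft_force: [-5.2, -0.9, 1.9]
width: 0.0238
```

```bash
python3 st.py .528 .0498; python3 lk.py pics/w9.png
```

```text
t 10.9167 p [0.5782 0.0254 0.1739] F [-5.2 -0.9  1.9] w 0.0238 phi -26.0 r 0.0558 Frad -4.3 Ftan_ccw -3.1
cam [0.5239 0.0724 0.3173]
[150. 150. 150. 150. 150. 150. 150. 149. 145. 141. 142. 144. 144. 144.
 144. 144. 145. 145. 145. 145.]
[0.09 0.08 0.06 0.02 0.08 0.09 0.09 0.1 ] [-0.3 -0.3 -0.3  2.8 -0.4 -0.3 -0.3 -0.3]
```

Call:
apply_moves --series '[[[0.13,0.26,0,0,0,0,0.1],[0.23,0.52,0,0,0,0,0.1],[0.3,0.75,0,0,0,0,0.1],[0.3,0.75,0,0,0,0,0.1]]]'

```text
t: 11.3
tcp_pos: [0.5809, 0.0318, 0.174]
tool_rot: [-1.061, -2.947, 0.023]
ft_force: [-4.9, -1.7, 2.3]
width: 0.0236
```

```bash
python3 st.py .528 .0498; python3 lk.py pics/w10.png
```

```text
t 11.3 p [0.5809 0.0318 0.174 ] F [-4.9 -1.7  2.3] w 0.0236 phi -18.8 r 0.0559 Frad -4.1 Ftan_ccw -3.2
cam [0.5266 0.0792 0.3172]
[150. 150. 150. 150. 150. 151. 150. 149. 143. 134. 135. 141. 144. 144.
 145. 145. 144. 145. 145. 146.]
[0.18 0.14 0.09 0.02 0.12 0.15 0.17 0.16] [-0.2 -0.3 -0.1  2.7 -0.3 -0.2 -0.2 -0.2]
```

Call:
apply_moves --series '[[[0.09,0.32,0,0,0,1,0.1],[0.16,0.64,0,0,0,2,0.1],[0.22,0.97,0,0,0,3,0.1],[0.27,1.3,0,0,0,4,0.1],[0.3,1.63,0,0,0,4,0.1],[0.31,1.95,0,0,0,4,0.1],[0.31,1.95,0,0,0,4,0.1]]]'

```text
t: 11.93
tcp_pos: [0.584, 0.0499, 0.174]
tool_rot: [-0.958, -2.984, 0.027]
ft_force: [-4.6, -3.4, 1.6]
width: 0.024
```

```bash
python3 st.py .528 .0498; python3 lk.py pics/w11.png; python3 arc.py 1 4 5
```

```text
t 11.9333 p [0.584  0.0499 0.174 ] F [-4.6 -3.4  1.6] w 0.024 phi 0.1 r 0.056 Frad -4.6 Ftan_ccw -3.4
cam [0.5264 0.0938 0.317 ]
[151. 151. 151. 151. 151. 151. 151. 150. 146. 139. 140. 143. 145. 145.
 145. 145. 145. 146. 146. 146.]
[0.12 0.12 0.11 0.03 0.03 0.11 0.15 0.13] [-0.3 -0.2 -0.2  3.3 -0.2 -0.3 -0.2 -0.1]
[[[-0.02, 0.4, 0, 0, 0, 0, 0.1], [-0.07, 0.81, 0, 0, 0, 0, 0.1], [-0.15, 1.2, 0, 0, 0, 0, 0.1], [-0.25, 1.59, 0, 0, 0, 0, 0.1], [-0.38, 1.98, 0, 0, 0, 0, 0.1]]]
```

Call:
apply_moves --series '[[[-0.01,0.35,0,0,0,0,0.1],[-0.04,0.7,0,0,0,-1,0.1],[-0.1,1.05,0,0,0,-2,0.1],[-0.16,1.38,0,0,0,-2,0.1],[-0.16,1.38,0,0,0,-2,0.1]]]'

```text
t: 12.4
tcp_pos: [0.5829, 0.0621, 0.174]
tool_rot: [-1.01, -2.969, 0.031]
ft_force: [-4.3, -4.0, 0.6]
width: 0.024
```

```bash
python3 st.py .528 .0498; python3 lk.py pics/w12.png
```

```text
t 12.4 p [0.5829 0.0621 0.174 ] F [-4.3 -4.   0.6] w 0.024 phi 12.7 r 0.0562 Frad -5.1 Ftan_ccw -2.9
cam [0.5267 0.1083 0.3168]
[151. 151. 151. 151. 152. 152. 151. 150. 146. 141. 141. 144. 145. 146.
 146. 146. 146. 146. 146. 147.]
[0.11 0.09 0.12 0.03 0.03 0.1  0.1  0.11] [-0.2 -0.3 -0.2  3.   2.9 -0.2 -0.2 -0.2]
```

```bash
python3 arc.py 12.7 3.2 4; python3 arc.py 24.7 3 3; for p in 33 38 43 48 53 58 63 68; do python3 arc.py $p 2.6 2; done
```

```text
[[[-0.08, 0.31, 0, 0, 0, 0, 0.1], [-0.18, 0.62, 0, 0, 0, 0, 0.1], [-0.29, 0.93, 0, 0, 0, 0, 0.1], [-0.42, 1.22, 0, 0, 0, 0, 0.1]]]
[[[-0.13, 0.27, 0, 0, 0, 0, 0.1], [-0.28, 0.54, 0, 0, 0, 0, 0.1], [-0.44, 0.79, 0, 0, 0, 0, 0.1]]]
[[[-0.15, 0.22, 0, 0, 0, 0, 0.1], [-0.31, 0.43, 0, 0, 0, 0, 0.1]]]
[[[-0.17, 0.2, 0, 0, 0, 0, 0.1], [-0.34, 0.4, 0, 0, 0, 0, 0.1]]]
[[[-0.18, 0.19, 0, 0, 0, 0, 0.1], [-0.38, 0.37, 0, 0, 0, 0, 0.1]]]
[[[-0.2, 0.17, 0, 0, 0, 0, 0.1], [-0.41, 0.33, 0, 0, 0, 0, 0.1]]]
[[[-0.21, 0.15, 0, 0, 0, 0, 0.1], [-0.43, 0.3, 0, 0, 0, 0, 0.1]]]
[[[-0.23, 0.13, 0, 0, 0, 0, 0.1], [-0.46, 0.26, 0, 0, 0, 0, 0.1]]]
[[[-0.24, 0.11, 0, 0, 0, 0, 0.1], [-0.48, 0.22, 0, 0, 0, 0, 0.1]]]
[[[-0.25, 0.09, 0, 0, 0, 0, 0.1], [-0.5, 0.17, 0, 0, 0, 0, 0.1]]]
```

Call:
apply_moves --series '[[[-0.08,0.31,0,0,0,-1,0.1],[-0.18,0.62,0,0,0,-2,0.1],[-0.28,0.91,0,0,0,-4,0.1],[-0.4,1.18,0,0,0,-5,0.1],[-0.4,1.18,0,0,0,-5,0.1]]]'

```text
t: 12.87
tcp_pos: [0.5799, 0.0724, 0.174]
tool_rot: [-1.14, -2.924, 0.033]
ft_force: [-2.1, -5.0, 0.5]
width: 0.0239
```

```bash
python3 st.py .528 .0498; python3 lk.py pics/w13.png
```

```text
t 12.8667 p [0.5799 0.0724 0.174 ] F [-2.1 -5.   0.5] w 0.0239 phi 23.5 r 0.0566 Frad -3.9 Ftan_ccw -3.7
cam [0.5277 0.1236 0.3167]
[152. 152. 152. 153. 153. 153. 153. 152. 147. 140. 140. 144. 146. 147.
 147. 147. 147. 147. 147. 148.]
[0.13 0.16 0.13 0.08 0.03 0.05 0.14 0.11] [-0.2 -0.2 -0.1 -0.1  2.7 -0.2 -0.2 -0.1]
```

Call:
apply_moves --series '[[[-0.13,0.27,0,0,0,-1,0.1],[-0.28,0.54,0,0,0,-2,0.1],[-0.46,0.83,0,0,0,-5,0.1],[-0.46,0.83,0,0,0,-5,0.1]]]'

```text
t: 13.25
tcp_pos: [0.5763, 0.0799, 0.1741]
tool_rot: [-1.267, -2.872, 0.033]
ft_force: [-1.2, -5.2, -0.8]
width: 0.0236
```

```bash
python3 st.py .528 .0498; python3 lk.py pics/w14.png
```

```text
t 13.25 p [0.5763 0.0799 0.1741] F [-1.2 -5.2 -0.8] w 0.0236 phi 31.9 r 0.057 Frad -3.8 Ftan_ccw -3.8
cam [0.5286 0.1357 0.3166]
[154. 154. 154. 155. 155. 155. 155. 154. 150. 144. 141. 144. 147. 148.
 149. 149. 149. 149. 149. 150.]
[0.15 0.11 0.12 0.14 0.02 0.03 0.11 0.12] [-0.  -0.1 -0.1 -0.1  2.9  2.7 -0.1 -0. ]
```

Call:
apply_moves --series '[[[-0.16,0.24,0,0,0,-2,0.1],[-0.33,0.47,0,0,0,-4,0.1],[-0.5,0.68,0,0,0,-6,0.1],[-0.65,0.85,0,0,0,-8,0.1],[-0.65,0.85,0,0,0,-8,0.1]]]'

```text
t: 13.72
tcp_pos: [0.5711, 0.0879, 0.1743]
tool_rot: [-1.461, -2.78, 0.031]
ft_force: [0.1, -3.7, -2.8]
width: 0.0234
```

```bash
python3 st.py .528 .0498; python3 lk.py pics/w15.png
```

```text
t 13.7167 p [0.5711 0.0879 0.1743] F [ 0.1 -3.7 -2.8] w 0.0234 phi 41.5 r 0.0576 Frad -2.4 Ftan_ccw -2.9
cam [0.5311 0.1497 0.3166]
[158. 158. 158. 158. 158. 159. 158. 158. 157. 154. 152. 151. 152. 152.
 152. 152. 152. 153. 153. 154.]
[0.07 0.02 0.05 0.02 0.02 0.04 0.02 0.06] [ 0.3  2.4  0.3  2.6  2.7  0.3  3.  -0. ]
```

Call:
apply_moves --series '[[[-0.19,0.19,0,0,0,0,0.1],[-0.38,0.37,0,0,0,0,0.1],[-0.38,0.37,0,0,0,0,0.1]]]'

```text
t: 14.02
tcp_pos: [0.568, 0.0914, 0.1743]
tool_rot: [1.458, 2.783, -0.031]
ft_force: [0.6, -4.2, -1.5]
width: 0.0238
```

```bash
python3 st.py .528 .0498; python3 lk.py pics/w16.png
```

```text
t 14.0167 p [0.568  0.0914 0.1743] F [ 0.6 -4.2 -1.5] w 0.0238 phi 46.2 r 0.0577 Frad -2.6 Ftan_ccw -3.3
cam [0.5276 0.1531 0.3166]
[158. 158. 159. 159. 159. 159. 159. 158. 155. 152. 152. 153. 153. 153.
 153. 153. 153. 153. 154. 154.]
[0.06 0.08 0.06 0.05 0.05 0.02 0.03 0.08] [-0.1 -0.2 -0.1 -0.3 -0.1  3.  -0.3 -0.2]
```

Call:
apply_moves --series '[[[-0.2,0.18,0,0,0,0,0.1],[-0.39,0.35,0,0,0,0,0.1],[-0.39,0.35,0,0,0,0,0.1]]]'

```text
t: 14.32
tcp_pos: [0.5644, 0.0949, 0.1743]
tool_rot: [1.456, 2.783, -0.03]
ft_force: [0.9, -4.5, -2.5]
width: 0.0236
```

```bash
python3 st.py .528 .0498; python3 lk.py pics/w17.png
```

```text
t 14.3167 p [0.5644 0.0949 0.1743] F [ 0.9 -4.5 -2.5] w 0.0236 phi 51.1 r 0.0579 Frad -2.9 Ftan_ccw -3.5
cam [0.5239 0.1565 0.3166]
[159. 159. 159. 159. 159. 159. 159. 158. 157. 155. 154. 153. 153. 153.
 153. 153. 153. 153. 154. 154.]
[0.05 0.02 0.02 0.02 0.02 0.03 0.03 0.02] [1.  2.  3.1 2.  2.6 3.3 2.9 3.2]
```

Call:
apply_moves --series '[[[-0.21,0.16,0,0,0,-4,0.1],[-0.42,0.31,0,0,0,-8,0.1],[-0.42,0.31,0,0,0,-8,0.1]]]'

```text
t: 14.62
tcp_pos: [0.5607, 0.0981, 0.1744]
tool_rot: [-1.649, -2.674, 0.029]
ft_force: [2.0, -4.0, -2.6]
width: 0.0238
```

```bash
python3 st.py .528 .0498; python3 lk.py pics/w18.png
```

```text
t 14.6167 p [0.5607 0.0981 0.1744] F [ 2.  -4.  -2.6] w 0.0238 phi 55.9 r 0.0583 Frad -2.2 Ftan_ccw -3.9
cam [0.5292 0.1647 0.3166]
[160. 160. 160. 160. 161. 161. 161. 160. 157. 152. 149. 151. 153. 155.
 155. 155. 155. 155. 155. 156.]
[0.1  0.11 0.09 0.12 0.1  0.03 0.02 0.1 ] [ 0.1 -0.  -0.  -0.  -0.   3.3  2.7 -0. ]
```

Call:
apply_moves --series '[[[-0.22,0.15,0,0,0,-3,0.1],[-0.44,0.27,0,0,0,-5,0.1],[-0.66,0.37,0,0,0,-7,0.1],[-0.86,0.46,0,0,0,-8,0.1],[-0.86,0.46,0,0,0,-8,0.1]]]'

```text
t: 15.08
tcp_pos: [0.5527, 0.1031, 0.1746]
tool_rot: [-1.826, -2.555, 0.027]
ft_force: [2.7, -3.1, -2.8]
width: 0.0241
```

```bash
python3 st.py .528 .0498; python3 lk.py pics/w19.png
```

```text
t 15.0833 p [0.5527 0.1031 0.1746] F [ 2.7 -3.1 -2.8] w 0.0241 phi 65.1 r 0.0587 Frad -1.7 Ftan_ccw -3.8
cam [0.5304 0.1732 0.3169]
[160. 160. 160. 160. 161. 161. 161. 160. 159. 156. 154. 153. 154. 154.
 155. 155. 155. 155. 155. 156.]
[0.04 0.05 0.05 0.02 0.05 0.04 0.02 0.04] [5.  0.4 0.3 3.  0.4 0.6 3.4 0.4]
```

Call:
apply_moves --series '[[[-0.24,0.11,0,0,0,-2,0.1],[-0.48,0.19,0,0,0,-3,0.1],[-0.48,0.19,0,0,0,-3,0.1]]]'

```text
t: 15.38
tcp_pos: [0.5481, 0.1052, 0.1747]
tool_rot: [-1.89, -2.508, 0.026]
ft_force: [2.1, -2.2, -2.7]
width: 0.0239
```

```bash
python3 st.py .528 .0498; python3 lk.py pics/w20.png
```

```text
t 15.3833 p [0.5481 0.1052 0.1747] F [ 2.1 -2.2 -2.7] w 0.0239 phi 70.1 r 0.0589 Frad -1.4 Ftan_ccw -2.7
cam [0.5293 0.1763 0.317 ]
[153. 152. 152. 152. 152. 152. 152. 152. 152. 151. 150. 150. 151. 151.
 151. 151. 151. 151. 151. 152.]
[0.36 0.41 0.08 0.09 0.06 0.02 0.02 0.04] [ 5.   5.   0.2 -0.   0.2  2.8  3.2  0.3]
```

Call:
apply_moves --series '[[[-0.26,0.08,0,0,0,0,0.1],[-0.53,0.15,0,0,0,0,0.1],[-0.53,0.15,0,0,0,0,0.1]]]'

```text
t: 15.68
tcp_pos: [0.5428, 0.107, 0.1748]
tool_rot: [-1.888, -2.509, 0.025]
ft_force: [2.6, -3.1, -3.1]
width: 0.0236
```

Call:
apply_moves --series '[[[-0.27,0.06,0,0,0,0,0.1],[-0.54,0.1,0,0,0,0,0.1],[-0.54,0.1,0,0,0,0,0.1]]]'

```text
t: 15.93
tcp_pos: [0.5371, 0.1084, 0.1748]
tool_rot: [-1.887, -2.509, 0.024]
ft_force: [3.7, -2.4, -2.7]
width: 0.0235
```

Call:
apply_moves --series '[[[-0.27,0.03,0,0,0,0,0.1],[-0.55,0.03,0,0,0,0,0.1],[-0.55,0.03,0,0,0,0,0.1]]]'

```text
t: 16.18
tcp_pos: [0.5314, 0.1091, 0.175]
tool_rot: [-1.887, -2.509, 0.023]
ft_force: [3.0, -0.2, -2.8]
width: 0.0236
```

Call:
apply_moves --series '[[[-0.27,0,0,0,0,0,0.1],[-0.55,-0.02,0,0,0,0,0.1],[-0.55,-0.02,0,0,0,0,0.1]]]'

```text
t: 16.43
tcp_pos: [0.5254, 0.1093, 0.175]
tool_rot: [-1.886, -2.508, 0.023]
ft_force: [3.1, -0.9, -3.2]
width: 0.0235
```

Call:
apply_moves --series '[[[-0.27,-0.02,0,0,0,0,0.1],[-0.54,-0.07,0,0,0,0,0.1],[-0.54,-0.07,0,0,0,0,0.1]]]'

```text
t: 16.68
tcp_pos: [0.5195, 0.1089, 0.1751]
tool_rot: [-1.886, -2.508, 0.022]
ft_force: [3.9, 0.4, -2.9]
width: 0.0236
```

Call:
apply_moves --series '[[[-0.27,-0.05,0,0,0,0,0.1],[-0.53,-0.12,0,0,0,0,0.1],[-0.53,-0.12,0,0,0,0,0.1]]]'

```text
t: 16.93
tcp_pos: [0.5136, 0.1078, 0.1752]
tool_rot: [-1.885, -2.507, 0.023]
ft_force: [3.4, 0.1, -2.8]
width: 0.024
```

Call:
apply_moves --series '[[[-0.26,-0.07,0,0,0,0,0.1],[-0.52,-0.17,0,0,0,0,0.1],[-0.52,-0.17,0,0,0,0,0.1]]]'

```text
t: 17.18
tcp_pos: [0.5077, 0.1062, 0.1752]
tool_rot: [-1.885, -2.507, 0.023]
ft_force: [4.0, 1.3, -1.9]
width: 0.024
```

Call:
apply_moves --series '[[[-0.25,-0.1,0,0,0,0,0.1],[-0.5,-0.22,0,0,0,0,0.1],[-0.5,-0.22,0,0,0,0,0.1]]]'

```text
t: 17.43
tcp_pos: [0.5021, 0.1039, 0.1753]
tool_rot: [-1.885, -2.506, 0.024]
ft_force: [2.7, 0.2, -2.3]
width: 0.0235
```

Call:
apply_moves --series '[[[-0.25,-0.13,0,0,0,0,0.1],[-0.48,-0.27,0,0,0,0,0.1],[-0.48,-0.27,0,0,0,0,0.1]]]'

```text
t: 17.68
tcp_pos: [0.4968, 0.101, 0.1753]
tool_rot: [-1.885, -2.506, 0.024]
ft_force: [2.9, 0.1, -1.5]
width: 0.0235
```

Call:
apply_moves --series '[[[-0.23,-0.15,0,0,0,0,0.1],[-0.46,-0.31,0,0,0,0,0.1],[-0.46,-0.31,0,0,0,0,0.1]]]'

```text
t: 17.93
tcp_pos: [0.4916, 0.0977, 0.1754]
tool_rot: [-1.885, -2.506, 0.025]
ft_force: [4.2, 0.5, -2.1]
width: 0.0235
```

Call:
apply_moves --series '[[[-0.21,-0.17,0,0,0,0,0.1],[-0.42,-0.36,0,0,0,0,0.1],[-0.42,-0.36,0,0,0,0,0.1]]]'

```text
t: 18.18
tcp_pos: [0.4876, 0.0943, 0.1755]
tool_rot: [-1.885, -2.506, 0.023]
ft_force: [4.1, 2.3, -2.6]
width: 0.0237
```

Call:
apply_moves --series '[[[-0.11,-0.11,0,0,0,0,0.1],[-0.22,-0.22,0,0,0,0,0.1],[-0.22,-0.22,0,0,0,0,0.1],[-0.22,-0.22,0,0,0,0,0.1]]]'

```text
t: 18.52
tcp_pos: [0.4868, 0.0934, 0.1757]
tool_rot: [-1.886, -2.505, 0.017]
ft_force: [7.1, 4.6, -3.9]
width: 0.0237
```

```bash
python3 st.py .528 .0498
```

```text
t 18.5167 p [0.4868 0.0934 0.1757] F [ 7.1  4.6 -3.9] w 0.0237 phi 133.4 r 0.0599 Frad -1.5 Ftan_ccw -8.3
```

Contact: 3.1 mm commanded moved the handle only 1.2 mm, and the tangential force rose from about 4 to 8.3 N. One gentle push to confirm.

Call:
apply_moves --series '[[[-0.12,-0.12,0,0,0,0,0.1],[-0.22,-0.22,0,0,0,0,0.1],[-0.22,-0.22,0,0,0,0,0.1],[-0.22,-0.22,0,0,0,0,0.1],[-0.22,-0.22,0,0,0,0,0.1]]]'

```text
t: 18.93
tcp_pos: [0.4864, 0.0929, 0.1758]
tool_rot: [-1.887, -2.505, 0.009]
ft_force: [8.6, 7.0, -6.6]
width: 0.0235
```

```bash
python3 st.py .528 .0498; python3 arc.py 133.4 -10 20; python3 arc.py -66.6 -10 20; python3 -c "
from cell import telemetry;print(telemetry.read_state()['qpos'])"
```

```text
t 18.9333 p [0.4864 0.0929 0.1758] F [ 8.6  7.  -6.6] w 0.0235 phi 134.0 r 0.0599 Frad -1.0 Ftan_ccw -11.0
[[[0.79, 0.63, 0, 0, 0, 0, 0.1], [1.68, 1.11, 0, 0, 0, 0, 0.1], [2.64, 1.43, 0, 0, 0, 0, 0.1], [3.64, 1.58, 0, 0, 0, 0, 0.1], [4.65, 1.55, 0, 0, 0, 0, 0.1], [5.64, 1.34, 0, 0, 0, 0, 0.1], [6.58, 0.97, 0, 0, 0, 0, 0.1], [7.44, 0.44, 0, 0, 0, 0, 0.1], [8.2, -0.23, 0, 0, 0, 0, 0.1], [8.83, -1.02, 0, 0, 0, 0, 0.1], [9.31, -1.91, 0, 0, 0, 0, 0.1], [9.63, -2.87, 0, 0, 0, 0, 0.1], [9.77, -3.87, 0, 0, 0, 0, 0.1], [9.75, -4.88, 0, 0, 0, 0, 0.1], [9.54, -5.87, 0, 0, 0, 0, 0.1], [9.17, -6.81, 0, 0, 0, 0, 0.1], [8.64, -7.67, 0, 0, 0, 0, 0.1], [7.97, -8.43, 0, 0, 0, 0, 0.1], [7.18, -9.06, 0, 0, 0, 0, 0.1], [6.29, -9.54, 0, 0, 0, 0, 0.1]]]
[[[-0.96, -0.32, 0, 0, 0, 0, 0.1], [-1.96, -0.47, 0, 0, 0, 0, 0.1], [-2.97, -0.44, 0, 0, 0, 0, 0.1], [-3.96, -0.24, 0, 0, 0, 0, 0.1], [-4.9, 0.14, 0, 0, 0, 0, 0.1], [-5.76, 0.67, 0, 0, 0, 0, 0.1], [-6.52, 1.34, 0, 0, 0, 0, 0.1], [-7.15, 2.13, 0, 0, 0, 0, 0.1], [-7.63, 3.02, 0, 0, 0, 0, 0.1], [-7.95, 3.98, 0, 0, 0, 0, 0.1], [-8.09, 4.98, 0, 0, 0, 0, 0.1], [-8.07, 5.99, 0, 0, 0, 0, 0.1], [-7.86, 6.98, 0, 0, 0, 0, 0.1], [-7.49, 7.92, 0, 0, 0, 0, 0.1], [-6.96, 8.78, 0, 0, 0, 0, 0.1], [-6.29, 9.54, 0, 0, 0, 0, 0.1], [-5.5, 10.17, 0, 0, 0, 0, 0.1], [-4.61, 10.65, 0, 0, 0, 0, 0.1], [-3.65, 10.97, 0, 0, 0, 0, 0.1], [-2.65, 11.11, 0, 0, 0, 0, 0.1]]]
[ 1.04139662e-01  2.52757647e-01  1.74268148e+00 -1.07430473e-03
  1.15389410e+00 -1.74922698e-01]
```

The halves have met: force at 11 N, and both readings put the hub's stop angle near 131°. Now I wind clockwise in half-turn calls.

Call:
apply_moves --series '[[[0.79,0.63,0,0,0,0,0.1],[1.68,1.11,0,0,0,0,0.1],[2.64,1.43,0,0,0,0,0.1],[3.64,1.58,0,0,0,0,0.1],[4.65,1.55,0,0,0,0,0.1],[5.64,1.34,0,0,0,0,0.1],[6.58,0.97,0,0,0,0,0.1],[7.44,0.44,0,0,0,0,0.1],[8.2,-0.23,0,0,0,0,0.1],[8.83,-1.02,0,0,0,0,0.1],[9.31,-1.91,0,0,0,0,0.1],[9.63,-2.87,0,0,0,0,0.1],[9.77,-3.87,0,0,0,0,0.1],[9.75,-4.88,0,0,0,0,0.1],[9.54,-5.87,0,0,0,0,0.1],[9.17,-6.81,0,0,0,0,0.1],[8.64,-7.67,0,0,0,0,0.1],[7.97,-8.43,0,0,0,0,0.1],[7.97,-8.43,0,0,0,0,0.1]]]'

```text
t: 20.52
tcp_pos: [0.5641, 0.0074, 0.1749]
tool_rot: [-1.887, -2.503, 0.015]
ft_force: [1.6, -1.7, -5.3]
width: 0.0238
```

```bash
python3 st.py .5275 .050; python3 arc.py -46 -10 18
```

```text
t 20.5167 p [0.5641 0.0074 0.1749] F [ 1.6 -1.7 -5.3] w 0.0238 phi -49.3 r 0.0562 Frad 2.4 Ftan_ccw 0.1
[[[-0.79, -0.64, 0, 0, 0, 0, 0.1], [-1.67, -1.13, 0, 0, 0, 0, 0.1], [-2.63, -1.46, 0, 0, 0, 0, 0.1], [-3.62, -1.61, 0, 0, 0, 0, 0.1], [-4.64, -1.6, 0, 0, 0, 0, 0.1], [-5.63, -1.4, 0, 0, 0, 0, 0.1], [-6.57, -1.04, 0, 0, 0, 0, 0.1], [-7.44, -0.52, 0, 0, 0, 0, 0.1], [-8.2, 0.14, 0, 0, 0, 0, 0.1], [-8.84, 0.93, 0, 0, 0, 0, 0.1], [-9.33, 1.81, 0, 0, 0, 0, 0.1], [-9.66, 2.77, 0, 0, 0, 0, 0.1], [-9.81, 3.77, 0, 0, 0, 0, 0.1], [-9.8, 4.78, 0, 0, 0, 0, 0.1], [-9.6, 5.77, 0, 0, 0, 0, 0.1], [-9.24, 6.71, 0, 0, 0, 0, 0.1], [-8.72, 7.58, 0, 0, 0, 0, 0.1], [-8.06, 8.34, 0, 0, 0, 0, 0.1]]]
```

Call:
apply_moves --series '[[[-0.79,-0.64,0,0,0,0,0.1],[-1.67,-1.13,0,0,0,0,0.1],[-2.63,-1.46,0,0,0,0,0.1],[-3.62,-1.61,0,0,0,0,0.1],[-4.64,-1.6,0,0,0,0,0.1],[-5.63,-1.4,0,0,0,0,0.1],[-6.57,-1.04,0,0,0,0,0.1],[-7.44,-0.52,0,0,0,0,0.1],[-8.2,0.14,0,0,0,0,0.1],[-8.84,0.93,0,0,0,0,0.1],[-9.33,1.81,0,0,0,0,0.1],[-9.66,2.77,0,0,0,0,0.1],[-9.81,3.77,0,0,0,0,0.1],[-9.8,4.78,0,0,0,0,0.1],[-9.6,5.77,0,0,0,0,0.1],[-9.24,6.71,0,0,0,0,0.1],[-8.72,7.58,0,0,0,0,0.1],[-8.06,8.34,0,0,0,0,0.1],[-8.06,8.34,0,0,0,0,0.1]]]'

```text
t: 22.1
tcp_pos: [0.484, 0.091, 0.1752]
tool_rot: [-1.885, -2.504, 0.017]
ft_force: [1.0, -2.6, 0.1]
width: 0.0236
```

```bash
python3 st.py .5252 .0501
```

```text
t 22.1 p [0.484  0.091  0.1752] F [ 1.  -2.6  0.1] w 0.0236 phi 135.2 r 0.0581 Frad -2.6 Ftan_ccw 1.1
```

One full turn is out. Second turn.

Call:
apply_moves --series '[[[0.79,0.63,0,0,0,0,0.1],[1.68,1.11,0,0,0,0,0.1],[2.64,1.43,0,0,0,0,0.1],[3.64,1.58,0,0,0,0,0.1],[4.65,1.55,0,0,0,0,0.1],[5.64,1.34,0,0,0,0,0.1],[6.58,0.97,0,0,0,0,0.1],[7.44,0.44,0,0,0,0,0.1],[8.2,-0.23,0,0,0,0,0.1],[8.83,-1.02,0,0,0,0,0.1],[9.31,-1.91,0,0,0,0,0.1],[9.63,-2.87,0,0,0,0,0.1],[9.77,-3.87,0,0,0,0,0.1],[9.75,-4.88,0,0,0,0,0.1],[9.54,-5.87,0,0,0,0,0.1],[9.17,-6.81,0,0,0,0,0.1],[8.64,-7.67,0,0,0,0,0.1],[7.97,-8.43,0,0,0,0,0.1],[7.97,-8.43,0,0,0,0,0.1]]]'

```text
t: 23.68
tcp_pos: [0.5624, 0.0058, 0.1748]
tool_rot: [-1.886, -2.502, 0.02]
ft_force: [1.1, 0.1, -3.1]
width: 0.024
```

```bash
python3 st.py .5252 .0501
```

```text
t 23.6833 p [0.5624 0.0058 0.1748] F [ 1.1  0.1 -3.1] w 0.024 phi -50.0 r 0.0578 Frad 0.6 Ftan_ccw 0.9
```

Call:
apply_moves --series '[[[-0.79,-0.64,0,0,0,0,0.1],[-1.67,-1.13,0,0,0,0,0.1],[-2.63,-1.46,0,0,0,0,0.1],[-3.62,-1.61,0,0,0,0,0.1],[-4.64,-1.6,0,0,0,0,0.1],[-5.63,-1.4,0,0,0,0,0.1],[-6.57,-1.04,0,0,0,0,0.1],[-7.44,-0.52,0,0,0,0,0.1],[-8.2,0.14,0,0,0,0,0.1],[-8.84,0.93,0,0,0,0,0.1],[-9.33,1.81,0,0,0,0,0.1],[-9.66,2.77,0,0,0,0,0.1],[-9.81,3.77,0,0,0,0,0.1],[-9.8,4.78,0,0,0,0,0.1],[-9.6,5.77,0,0,0,0,0.1],[-9.24,6.71,0,0,0,0,0.1],[-8.72,7.58,0,0,0,0,0.1],[-8.06,8.34,0,0,0,0,0.1],[-8.06,8.34,0,0,0,0,0.1]]]'

```text
t: 25.27
tcp_pos: [0.4828, 0.0897, 0.1753]
tool_rot: [-1.885, -2.504, 0.02]
ft_force: [1.6, -2.5, 0.2]
width: 0.0234
```

```bash
python3 st.py .5252 .0501
```

```text
t 25.2667 p [0.4828 0.0897 0.1753] F [ 1.6 -2.5  0.2] w 0.0234 phi 137.0 r 0.058 Frad -2.8 Ftan_ccw 0.7
```

Two turns are out. Third turn.

Call:
apply_moves --series '[[[0.79,0.63,0,0,0,0,0.1],[1.68,1.11,0,0,0,0,0.1],[2.64,1.43,0,0,0,0,0.1],[3.64,1.58,0,0,0,0,0.1],[4.65,1.55,0,0,0,0,0.1],[5.64,1.34,0,0,0,0,0.1],[6.58,0.97,0,0,0,0,0.1],[7.44,0.44,0,0,0,0,0.1],[8.2,-0.23,0,0,0,0,0.1],[8.83,-1.02,0,0,0,0,0.1],[9.31,-1.91,0,0,0,0,0.1],[9.63,-2.87,0,0,0,0,0.1],[9.77,-3.87,0,0,0,0,0.1],[9.75,-4.88,0,0,0,0,0.1],[9.54,-5.87,0,0,0,0,0.1],[9.17,-6.81,0,0,0,0,0.1],[8.64,-7.67,0,0,0,0,0.1],[7.97,-8.43,0,0,0,0,0.1],[7.97,-8.43,0,0,0,0,0.1]]]'

```text
t: 26.85
tcp_pos: [0.561, 0.0048, 0.1748]
tool_rot: [-1.885, -2.502, 0.022]
ft_force: [1.6, -0.1, -3.3]
width: 0.0236
```

```bash
python3 st.py .5252 .0501;  python3 arc.py -50 -10 19
```

```text
t 26.85 p [0.561  0.0048 0.1748] F [ 1.6 -0.1 -3.3] w 0.0236 phi -51.7 r 0.0578 Frad 1.1 Ftan_ccw 1.2
[[[-0.83, -0.58, 0, 0, 0, 0, 0.1], [-1.74, -1.01, 0, 0, 0, 0, 0.1], [-2.72, -1.27, 0, 0, 0, 0, 0.1], [-3.73, -1.36, 0, 0, 0, 0, 0.1], [-4.74, -1.27, 0, 0, 0, 0, 0.1], [-5.71, -1.01, 0, 0, 0, 0, 0.1], [-6.63, -0.58, 0, 0, 0, 0, 0.1], [-7.46, 0, 0, 0, 0, 0, 0.1], [-8.17, 0.71, 0, 0, 0, 0, 0.1], [-8.75, 1.54, 0, 0, 0, 0, 0.1], [-9.18, 2.46, 0, 0, 0, 0, 0.1], [-9.44, 3.44, 0, 0, 0, 0, 0.1], [-9.53, 4.44, 0, 0, 0, 0, 0.1], [-9.44, 5.45, 0, 0, 0, 0, 0.1], [-9.18, 6.43, 0, 0, 0, 0, 0.1], [-8.75, 7.34, 0, 0, 0, 0, 0.1], [-8.17, 8.17, 0, 0, 0, 0, 0.1], [-7.46, 8.89, 0, 0, 0, 0, 0.1], [-6.63, 9.47, 0, 0, 0, 0, 0.1]]]
```

Call:
apply_moves --series '[[[-0.83,-0.58,0,0,0,0,0.1],[-1.74,-1.01,0,0,0,0,0.1],[-2.72,-1.27,0,0,0,0,0.1],[-3.73,-1.36,0,0,0,0,0.1],[-4.74,-1.27,0,0,0,0,0.1],[-5.71,-1.01,0,0,0,0,0.1],[-6.63,-0.58,0,0,0,0,0.1],[-7.46,0,0,0,0,0,0.1],[-8.17,0.71,0,0,0,0,0.1],[-8.75,1.54,0,0,0,0,0.1],[-9.18,2.46,0,0,0,0,0.1],[-9.44,3.44,0,0,0,0,0.1],[-9.53,4.44,0,0,0,0,0.1],[-9.44,5.45,0,0,0,0,0.1],[-9.18,6.43,0,0,0,0,0.1],[-8.75,7.34,0,0,0,0,0.1],[-8.17,8.17,0,0,0,0,0.1],[-7.46,8.89,0,0,0,0,0.1],[-7.46,8.89,0,0,0,0,0.1],[-7.46,8.89,0,0,0,0,0.1]]]'

```text
t: 28.52
tcp_pos: [0.4869, 0.0939, 0.1752]
tool_rot: [-1.885, -2.503, 0.021]
ft_force: [1.7, -0.7, 1.2]
width: 0.0239
```

```bash
python3 st.py .5252 .0501
```

```text
t 28.5167 p [0.4869 0.0939 0.1752] F [ 1.7 -0.7  1.2] w 0.0239 phi 131.2 r 0.0582 Frad -1.6 Ftan_ccw -0.8
```

Three turns are out: the handle is at 131° against a hub stop of about 129°, with almost no load on it. Open and lift.

Call:
apply_moves --series '[[[0,0,0,0,0,0,0.5],[0,0,0,0,0,0,0.7],[0,0,0,0,0,0,0.8],[0,0,0,0,0,0,0.8],[0,0,0,0,0,0,0.8],[0,0,2,0,0,0,0.8],[0,0,4,0,0,0,0.8],[0,0,7,0,0,0,0.8],[0,0,10,0,0,0,0.8],[0,0,13,0,0,0,0.8],[0,0,16,0,0,0,0.8],[0,0,16,0,0,0,0.8],[0,0,16,0,0,0,0.8]]]'

```text
t: 29.6
tcp_pos: [0.4879, 0.094, 0.3372]
tool_rot: [-1.887, -2.506, 0.016]
ft_force: [0.6, -0.3, -1.0]
width: 0.0685
```

Run:
```python
from h import *
s=telemetry.read_state();print(s["t"],s["tcp_pos"],s["ft_force"],s["width"])
save("wrist","pics/w30.png");cams.get_image("side");cams.get_image("top")
for c in("wrist","side","top"):
  for n,z in(("handle",.19),("half_near_edge",.127),("half_far_edge",.127),("spool",0),("pearl_jar",0),("bead_lid",0)):
    for r in spotter.tip_of(c,n)[:1]: print(c,n,r,at_z(c,r["location"],z).round(4))
```

```text
29.6 [0.48786876 0.09396278 0.33719684] [ 0.56447135 -0.29879957 -0.95277163] 0.06845434932943883
wrist handle {'location': [279.0, 198.9], 'score': 0.88} [0.4817 0.0923 0.19  ]
wrist half_near_edge {'location': [315.7, 182.5], 'score': 0.93} [0.5186 0.1059 0.127 ]
wrist half_far_edge {'location': [321.3, 179.1], 'score': 0.74} [0.5236 0.1113 0.127 ]
wrist spool {'location': [298.6, 285.8], 'score': 0.84} [ 0.564  -0.0893  0.    ]
wrist pearl_jar {'location': [335.6, 98.2], 'score': 0.86} [0.5279 0.2066 0.    ]
wrist bead_lid {'location': [333.6, 93.7], 'score': 0.66} [ 0.5236  0.2115 -0.    ]
side half_near_edge {'location': [277.4, 218.6], 'score': 0.62} [0.5222 0.1097 0.127 ]
side half_far_edge {'location': [271.6, 215.7], 'score': 0.59} [0.5365 0.107  0.127 ]
side pearl_jar {'location': [247.5, 305.6], 'score': 0.77} [0.522 0.211 0.   ]
side bead_lid {'location': [378.4, 275.1], 'score': 0.73} [0.3595 0.0114 0.    ]
top spool {'location': [342.2, 189.1], 'score': 0.78} [ 0.5609 -0.0871  0.    ]
top pearl_jar {'location': [214.3, 204.8], 'score': 0.8} [0.5254 0.2098 0.    ]
top bead_lid {'location': [297.0, 274.4], 'score': 0.77} [0.3649 0.0203 0.    ]
```

View pics/w30.png

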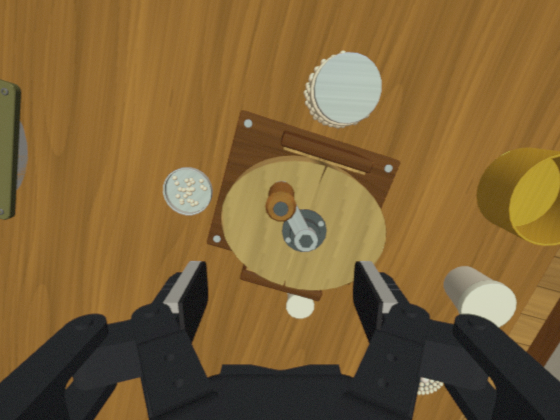

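The wrist view shows the gripper clear of the handle (281,205), a dark gap of a few mm at (325,172), and the bystanders upright where they were. Handing in.

```bash
python3 -c "
from cell import workorder;print(workorder.hand_in())"
```

```text
the job is handed in; nothing more can be done
None
```

I wound the crank anticlockwise to the stop, then three turns clockwise, released it, lifted the gripper clear and handed the job in; the hand-in reports no verdict.

- **Closing:** the halves met after about 0.87 of a turn. The tangential force rose from about 4 N to 8.3 N, then 11 N on a gentle confirming push, well under the 25 N limit. Two readings put the hub's stop angle at the same place, within a fraction of a degree.
- **Opening:** before release the handle stood about 2° from exactly three turns, against a tolerance of 36°, with almost no load on it. The job took about 30 s of the 72 s allowed.
- **Last checks:** the gripper was clear and the wrist force about 1 N. The near/far edge estimates are too coarse to confirm 3.2 mm: 7 mm from the wrist camera, 14 mm from the side. The gap therefore rests on the turn count, and the picture shows only a clear slit of a few mm.
- **Bystanders:** they look undisturbed, and most repeat estimates agree to within about 1 cm. The wrist camera's bead lid report was a false hit on the jar. The side camera did not find the spool, and neither the side nor the top camera found the handle at the end.

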